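# Ring on the mandrel, right key on its nut

### The arm

A 6-joint arm with a two-finger parallel gripper is mounted at the origin on the work surface. World frame = base frame: x ahead of the robot, y to its left, z up, the work surface at z = 0. Lengths are in m, angles in rad, forces in N, time in s.
With the tool pointing down it reaches from about 0.35 to 0.85 m from the base axis. Payload 8.1 kg.
Tool frame: the origin (TCP) lies at the very end of the fingers, on their centre line; the grasp point (between the pads) lies 19 mm behind it; z points along the fingers, y is the line along which they close (so a half turn about z gives the same grasp; the last joint's range is limited). The gripper opens to 93 mm and grips with 3 to 60 N. Pads are 15 mm wide; open, the fingers measure 128 mm over their backs; the gripper's body (75 mm by 188 mm) begins 65 mm behind the grasp point.
Start: joints at [1.14, 0.13, 1.488, -0, 1.523, -0.085], TCP at [0.203, 0.564, 0.219] pointing down, gripper open.
Joint ranges: [-2.96, 2.96], [-0.89, 2.26], [0.02, 2.5], [-1.34, 4.48], [0, 2.73], [-2.66, 2.66]. Speed limits (rad/s): [2.39, 2.39, 2.79, 3.14, 3.14, 3.14].

### API

Orientations are given as a rotation vector (axis times angle).
In Python, from plant import monitor, eyes, ticket gives the robot as it stands.
- The arm moves only by the tool arm_command, never from a script. Its argument "deltas" is a list that holds one entry, the list of rows, each a list of 6 numbers: the shift along the world's x, y, z in cm, then the turn, a rotation vector about the world's x, y, z in degrees. In form: [[[tx, ty, tz, rx, ry, rz], ...]]. A call has 1 to 12 rows; each row shifts and turns the commanded pose from where the row before left it; what a row does not reach is not made up. A row lasts 1/12 s, in which the tool goes at most 41.7 mm and 7.16 degrees, less where a joint would pass 70% of its speed; a pose out of reach is approached as far as the arm can. A call is refused whole if a number of a shift passes 4.17 or a number of a turn 7.16, either way. A call with a gripper value outside its range is refused whole. "gripper" is the opening, from -1 (shut) to 1 (fully open), set as the call begins (left out, the last holds). The fingers move at their own pace and stop on an object; "squeeze" is the grip in N (left out, the last holds). Time passes only in rows, so rows that do not move let the fingers close. It gives the time, the measured TCP pose, the force, the opening and the grip force at its end, in the units of the state.
- monitor.read_state(): the state, without advancing time (a new reading comes with each control period).
- eyes.read_camera(name): name is "scene" or "top"; returns the picture (400x640x3 uint8, blue, green, red); there is no depth.
- eyes.camera_model(name): a dict with "fx", "fy", "cx", "cy" (pixels), "rvec" (rotation vector, rad) and "tvec" (3), from world to camera coordinates, as OpenCV has them. Camera axes: x right, y down, z forward; pixel columns grow to the right and rows downward; lengths in m; the calibration is good to about 2 mm. A picture is of the moment at which its call begins. camera_model takes no time and is no camera call.
- ticket.close_job(): hands the job in; it is judged then, once.
The state is a dict: "t": time; "q": joint angles; "dq": joint speeds; "joint_torque": joint torques, N m; "tool_pos": TCP position; "orientation": TCP orientation; "force": force on the tool from outside, world axes, zero at the start; "wrist_torque": the same for the moment, N m; "opening": finger opening in m; "gripper_force": force on a finger pad.
Only numpy, scipy, OpenCV 4.12 (cv2) and the standard library are available. Lean on these libraries where they do the work, as an engineer would, in place of code of your own. Each camera call takes 0.05 s, during which the arm holds its last target. There are 200 camera calls.

### The job

Lower the napkin ring over the top of the mandrel clamped in the ball vise, right down onto its flange, and let go of it there. Then find, by trying, which of the three T-handled socket keys fits that mandrel's nut, standing every key that does not fit back upright in the key tray. Finish with the right key pushed fully home on the nut and still held in the gripper, ready to tighten, without shifting the hammer, the beaker or the lidded box.

Things in the scene. Friction and masses are not known exactly. Their poses are not given: they have to be found in the camera images.
- napkin_ring: the workpiece: plain metal napkin ring, 46 mm outside, 40.5 mm bore, 28 mm tall, about 90 g, standing loose on the bench, axis upright. Origin: centre of its lower rim; z along its axis.
- vise: black engraver's ball vise, fixed, 132 mm across, its two steel jaws' top 115 mm above the bench. Origin: on its axis, on the bench; z up. One of the mandrels A, B, C (it varies) is clamped upright on this axis, its flange on the jaws; the other two are spares on a wooden chest and are not used.
- mandrel_a: steel mandrel A. All three are alike outside: a flange 46 mm in diameter, 8 mm thick, and on it an upright slotted barrel 38 mm in diameter with a bevelled rim 55 mm up, nut in its top. Origin: centre of the flange's underside (115 mm above the bench), z up; flange's upper face 8 mm up.
- mandrel_b: steel mandrel B, as A. On each, the draw nut stands in a round recess in the barrel's top: recess floor 47 mm above the origin (8 mm below the rim), nut's top 57 mm up, end of its screw 60 mm up. Recess 20.5 mm wide for a 10 mm nut, 25.5 for 14, 30.5 for 18.
- mandrel_c: steel mandrel C, as A. The nuts of the three are 10, 14 and 18 mm across flats; which mandrel has which is not marked. The two spares stand 90 mm apart on the top of a fixed wooden chest 120 x 200 mm, 115 mm high.
- nut_a (a point): centre of the top face of mandrel A's draw nut: six-sided, brass, 10 mm tall, top edge bevelled. z up; the x axis points to a corner, and the frame turns with the nut (60 degrees more or less is the same). The nut turns in place on its screw against a friction of 0.15 N m.
- nut_b (a point): the same point of mandrel B's draw nut
- nut_c (a point): the same point of mandrel C's draw nut
- key_1: T-handled socket key, steel, 68 mm tall, 140 to 200 g, standing mouth down in the tray. Origin: centre of the mouth (lower end); z up; x along the 64 mm cross bar (8 mm thick, 58 mm up). Grip: flat-sided hub at the bar's middle, 14 mm wide (y), 20 mm along x, from 44 to 68 mm up; below it a 13 mm shank, and the socket from 26 mm down.
- key_2: another, built as key_1. Each key's socket has a six-sided hole 16 mm deep, bevelled at the mouth, 1.2 mm wider across flats than its nut, with corners on the key's x axis. The three fit nuts of 10, 14 and 18 mm and are 18.5, 23.5 and 28.5 mm outside; which is which is not marked.
- key_3: another, built as key_1. On the nut that it fits, a key goes down until its mouth meets the recess floor, 10 mm below the nut's top. If too small it stops on the nut, if too large on the rim of the barrel: either way its mouth then stays within 3 mm of the level of the top of the nut.
- key_tray: wooden key tray, fixed, 62 x 205 mm, walls 32 mm high and 5 mm thick, floor 5 mm thick, three open compartments in a row along its y, centres at y = -66.7, 0 and +66.7 mm, one key in each at the start. Origin: centre of its underside.
- hammer: bystander: hammer 230 mm long lying on the bench. Origin: middle of its length, on the bench.
- beaker: bystander: clear plastic beaker, 72 mm across, 85 mm tall. Origin: centre of its underside.
- findings_box: bystander: small white lidded box, 76 x 76 x 44 mm. Origin: centre of its underside.

How it is judged:
On the way, in this order (a step that is already met when the one before it is completed fails the run):
1. the gripper brings the ring down over the mandrel, to within 12 mm of the flange (horizontal distance between napkin_ring and vise below 0.006 m and z of napkin_ring in the frame of vise below 0.135 m and contact force between the fingers and napkin_ring above 0.5 N).
2. the ring lies on the flange, let go (horizontal distance between napkin_ring and vise below 0.005 m and z of napkin_ring in the frame of vise below 0.126 m and angle between napkin_ring's own z axis and vertical below 0.08 rad and contact force between the fingers and napkin_ring below 0.2 N), for 0.2 s.
At the end, for the whole second after the job is handed in: ring level on the flange (within 3 mm); one key over the mandrel's nut, mouth within 3 mm of the recess floor (only the fitting key can), 4 mm of the axis and 0.08 rad of upright, gripped with over 2 N; other two keys upright (0.15 rad) on the floor of the key tray (horizontal distance between napkin_ring and vise below 0.005 m and z of napkin_ring in the frame of vise below 0.126 m and angle between napkin_ring's own z axis and vertical below 0.08 rad and ((horizontal distance between key_1 and vise below 0.004 m and z of key_1 in the frame of vise below 0.165 m and angle between key_1's own z axis and vertical below 0.08 rad and contact force between the fingers and key_1 above 2 N and z of key_2 in the frame of key_tray between -0.005 and 0.01 m and x of key_2 in the frame of key_tray between -0.031 and 0.031 m and y of key_2 in the frame of key_tray between -0.1 and 0.1 m and angle between each of key_2, key_3's own z axis and vertical below 0.15 rad and z of key_3 in the frame of key_tray between -0.005 and 0.01 m and x of key_3 in the frame of key_tray between -0.031 and 0.031 m and y of key_3 in the frame of key_tray between -0.1 and 0.1 m) or (horizontal distance between key_2 and vise below 0.004 m and z of key_2 in the frame of vise below 0.165 m and angle between key_2's own z axis and vertical below 0.08 rad and contact force between the fingers and key_2 above 2 N and z of key_1 in the frame of key_tray between -0.005 and 0.01 m and x of key_1 in the frame of key_tray between -0.031 and 0.031 m and y of key_1 in the frame of key_tray between -0.1 and 0.1 m and angle between each of key_1, key_3's own z axis and vertical below 0.15 rad and z of key_3 in the frame of key_tray between -0.005 and 0.01 m and x of key_3 in the frame of key_tray between -0.031 and 0.031 m and y of key_3 in the frame of key_tray between -0.1 and 0.1 m) or (horizontal distance between key_3 and vise below 0.004 m and z of key_3 in the frame of vise below 0.165 m and angle between key_3's own z axis and vertical below 0.08 rad and contact force between the fingers and key_3 above 2 N and z of key_1 in the frame of key_tray between -0.005 and 0.01 m and x of key_1 in the frame of key_tray between -0.031 and 0.031 m and y of key_1 in the frame of key_tray between -0.1 and 0.1 m and angle between each of key_1, key_2's own z axis and vertical below 0.15 rad and z of key_2 in the frame of key_tray between -0.005 and 0.01 m and x of key_2 in the frame of key_tray between -0.031 and 0.031 m and y of key_2 in the frame of key_tray between -0.1 and 0.1 m))); the arm keeps its last pose, push and grip.
It fails at once if a bystander (hammer, beaker or lidded box) is shifted by more than 30 mm (distance of any of hammer, beaker, findings_box from where it was at the start of the episode above 0.03 m).
It also fails if it takes over 72 s, if anything falls off the work surface, if the arm or the gripper's body presses on something with over 40 N, if the wrist force passes 120 N, or if a joint passes its speed limit or range.

## Working session

There is one attempt and no reset: what is moved stays moved. The work goes in short steps, Python scripts to look and compute and a tool call to move; the robot and the scene stay as the last step left them, time stands still between calls to the robot, and variables do not carry over. Pictures are saved under pics/ and viewed, at most 10 in all, crops included, and the job is handed in when it is done.

Besides the shell and the picture viewer there is one more tool, called after "Request:" by a JSON object that holds its "api" and its "payload". arm_command: Moves the arm, as the interface text tells. Its arguments: {"type":"object","properties":{"deltas":{"type":"array"},"gripper":{"type":"number"},"squeeze":{"type":"number"}},"required":["deltas"]}

```bash
mkdir -p pics
python3 - <<'E'
from plant import monitor, eyes
import cv2
for n in("scene","top"):
    cv2.imwrite(f"pics/{n}0.png",eyes.read_camera(n)); print(eyes.camera_model(n))
print(monitor.read_state())
E
```

```text
{'fx': 382.26760985333124, 'fy': 382.26760985333124, 'cx': 317.97086480495983, 'cy': 194.46404320136767, 'rvec': array([ 1.47199559,  2.3035812 , -0.71273867]), 'tvec': array([ 0.21012229, -0.36653248,  1.2761817 ])}
{'fx': 391.0608581590807, 'fy': 391.0608581590807, 'cx': 324.8904450099789, 'cy': 195.22632509010722, 'rvec': array([ 2.13822448, -2.10950605,  0.17521631]), 'tvec': array([0.03552442, 0.59390577, 1.17204629])}
{'t': 0.1, 'q': array([ 1.13959970e+00,  1.31083599e-01,  1.48918975e+00, -1.21107521e-05,
        1.52300824e+00, -8.54095498e-02]), 'dq': array([ 0.00104407, -0.00323644, -0.00198191,  0.00089536, -0.002074  ,
       -0.00131384]), 'joint_torque': array([ 9.71113986e-04, -5.61346328e+01, -4.93089795e+01,  7.70060043e-02,
        2.92717782e-02,  1.95638727e-06]), 'tool_pos': array([0.20313011, 0.56400924, 0.21768294]), 'orientation': array([-5.40385766e-01, -3.09434064e+00,  2.56946702e-03]), 'force': array([ 0.21855773, -0.30886492, -0.44013659]), 'wrist_torque': array([-0.02466538, -0.00013695,  0.02967289]), 'gripper_force': 0.0, 'opening': 0.09331884620702599}
```

View pics/scene0.png

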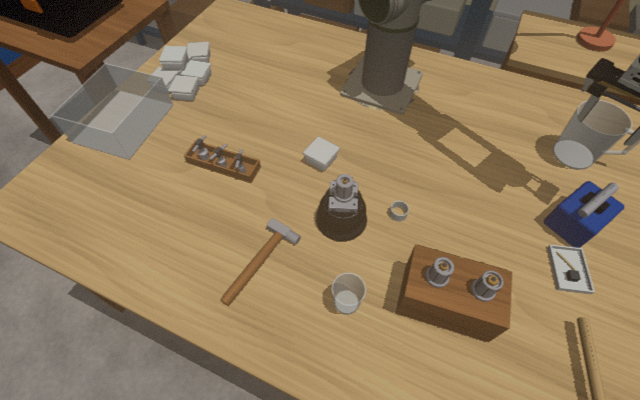

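View pics/top0.png

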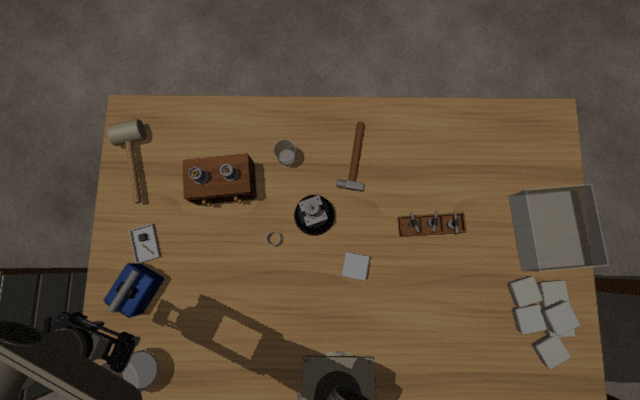

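The scene view has the ring at (399,211), vise at (343,200) and tray at (222,160). In the top view they are at (274,239), (315,212) and (432,224). Next I'll enlarge crops of both.

```bash
cat > h.py <<'E'
import cv2, numpy as np
from plant import eyes, monitor
def crop(im,x,y,w,h,s):
    c=cv2.resize(im[y:y+h,x:x+w],None,fx=s,fy=s,interpolation=cv2.INTER_CUBIC)
    for i in range(0,w,5): cv2.putText(c,str(x+i) if i%10==0 else '',(i*s,8),0,.3,(0,255,255),1); cv2.line(c,(i*s,10),(i*s,14),(0,255,255),1)
    for j in range(0,h,5): cv2.putText(c,str(y+j) if j%10==0 else '',(0,j*s+4),0,.3,(0,255,255),1); cv2.line(c,(20,j*s),(24,j*s),(0,255,255),1)
    return c
def cam(n):
    m=eyes.camera_model(n);K=np.array([[m['fx'],0,m['cx']],[0,m['fy'],m['cy']],[0,0,1]]);return K,cv2.Rodrigues(m['rvec'])[0],np.array(m['tvec'])
def tri(ps,pt):
    P=[K@np.c_[R,t] for K,R,t in(cam('scene'),cam('top'))]
    X=cv2.triangulatePoints(P[0],P[1],np.array(ps,float).T,np.array(pt,float).T);return (X[:3]/X[3]).T
def atz(n,p,z):
    K,R,t=cam(n);d=R.T@np.linalg.inv(K)@np.array([p[0],p[1],1.]);c=-R.T@t;return c+d*(z-c[2])/d[2]
def proj(n,X):
    K,R,t=cam(n);x=K@(R@np.asarray(X,float)+t);return x[:2]/x[2]
E
python3 - <<'E'
from h import *
s=cv2.imread('pics/scene0.png');t=cv2.imread('pics/top0.png')
A=np.vstack([np.hstack([crop(s,180,130,90,60,5),crop(t,395,205,70,60,5)]),np.hstack([crop(s,310,165,100,60,5),crop(t,290,190,60,60,5)])])
cv2.imwrite('pics/m1.png',A[:, :800]);print(A.shape)
B=np.vstack([np.hstack([crop(s,385,195,30,30,10),crop(t,262,226,30,30,10)]),np.hstack([crop(s,328,170,30,30,10),crop(t,300,195,30,30,10)])])
cv2.imwrite('pics/m2.png',B)
E
```

```text
(600, 800, 3)
```

View pics/m1.png

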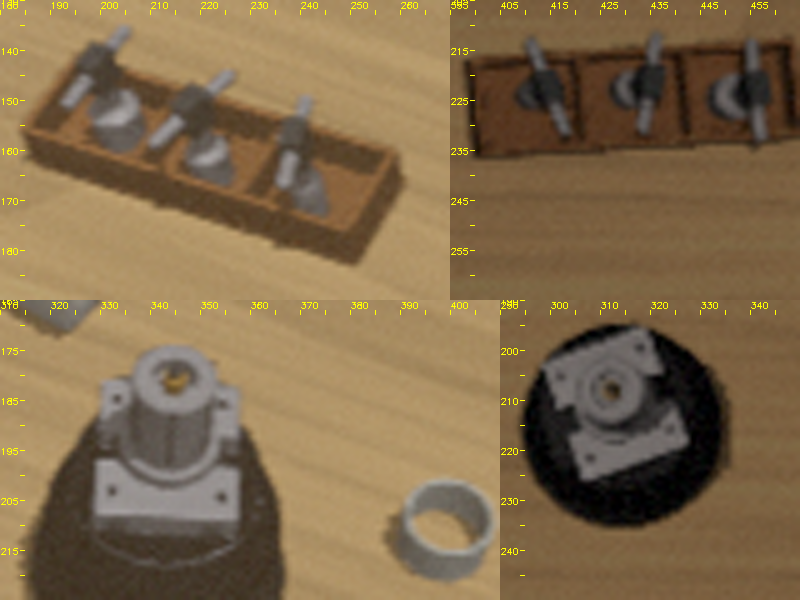

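View pics/m2.png

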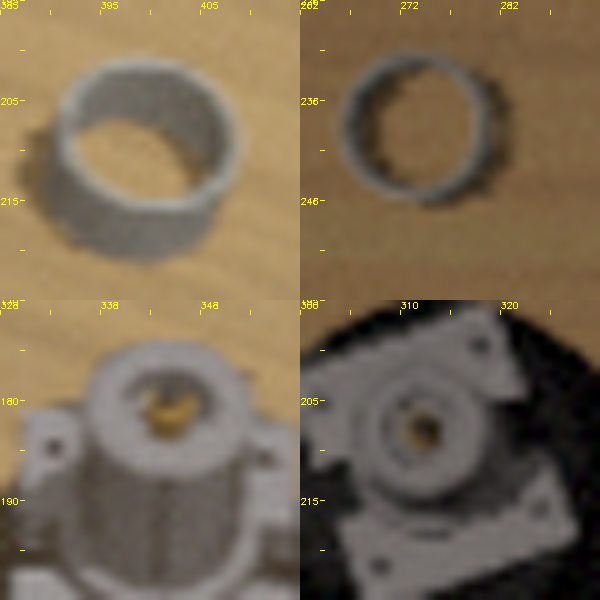

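Key sockets: the scene's rightmost key (top view's leftmost) looks smallest. The mandrel recess is about 0.54 of the rim width, so about 20.5 mm, which means a 10 mm nut. I'll triangulate.

```bash
cat > m.py <<'E'
from h import *
n=['ring top','mandrel rim','k1 near','k1 far','k2 near','k2 far','k3 near','k3 far']
ps=[(399.4,207.9),(344.5,180.45),(240.6,149.6),(236.8,166.6),(226,144),(210,158.6),(205.2,135.6),(192.8,150.6)]
pt=[(273.2,238.05),(311.75,207.75),(417.8,231.6),(410.6,212.6),(433.2,231.2),(436,212),(456.6,233),(455,212.6)]
X=tri(ps,pt)
for a,x,p,q in zip(n,X,ps,pt): print(a,x.round(4),(proj('scene',x)-p).round(2),(proj('top',x)-q).round(2))
for i in (2,4,6):
    d=X[i+1]-X[i];print('len',np.linalg.norm(d).round(4),'mid',((X[i]+X[i+1])/2).round(4),'yaw',np.degrees(np.arctan2(d[1],d[0])).round(1))
E
python3 m.py
```

```text
ring top [0.4588 0.2065 0.027 ] [-0.94 -0.08] [-0.72  0.15]
mandrel rim [0.536  0.0802 0.1677] [-0.81 -0.08] [-0.59  0.18]
k1 near [ 0.4822 -0.2409  0.0599] [-0.48 -0.05] [-0.37  0.19]
k1 far [ 0.5394 -0.2185  0.0632] [-1.01 -0.11] [-0.74  0.39]
k2 near [ 0.4835 -0.2867  0.0625] [-0.67 -0.07] [-0.51  0.29]
k2 far [ 0.5434 -0.2986  0.0595] [-0.44 -0.05] [-0.32  0.19]
k3 near [ 0.4792 -0.3585  0.0594] [-0.64 -0.07] [-0.49  0.3 ]
k3 far [ 0.5414 -0.3553  0.0626] [-0.7  -0.08] [-0.51  0.32]
len 0.0615 mid [ 0.5108 -0.2297  0.0615] yaw 21.4
len 0.0611 mid [ 0.5135 -0.2927  0.061 ] yaw -11.3
len 0.0623 mid [ 0.5103 -0.3569  0.061 ] yaw 3.0
```

Request:
{"api": "arm_command", "payload": {"deltas": [[[2.13, -2.98, 0, 0, 0, 0], [2.13, -2.98, 0, 0, 0, 0], [2.13, -2.98, 0, 0, 0, 0], [2.13, -2.98, 0, 0, 0, 0], [2.13, -2.98, 0, 0, 0, 0], [2.13, -2.98, 0, 0, 0, 0], [2.13, -2.98, 0, 0, 0, 0], [2.13, -2.98, 0, 0, 0, 0], [2.13, -2.98, 0, 0, 0, 0], [2.13, -2.98, 0, 0, 0, 0], [2.13, -2.98, 0, 0, 0, 0], [2.13, -2.98, 0, 0, 0, 0]]], "gripper": 1}}

```text
t: 1.1
tool_pos: [0.4594, 0.2052, 0.2184]
orientation: [-0.54, -3.094, 0.0]
force: [-0.2, -0.5, 0.8]
opening: 0.0931
gripper_force: 0.0
```

Request:
{"api": "arm_command", "payload": {"deltas": [[[0, 0, -3, 0, 0, 0], [0, 0, -3, 0, 0, 0], [0, 0, -3, 0, 0, 0], [0, 0, -3, 0, 0, 0], [0, 0, -2, 0, 0, 0], [0, 0, -1, 0, 0, 0], [0, 0, 0, 0, 0, 0]]]}}

```text
t: 1.68
tool_pos: [0.4566, 0.2061, 0.0657]
orientation: [-0.54, -3.09, 0.004]
force: [0.8, 0.1, -1.1]
opening: 0.0931
gripper_force: 0.0
```

Request:
{"api": "arm_command", "payload": {"deltas": [[[0.1, 0, -2, 0, 0, 0], [0, 0, -2, 0, 0, 0], [0, 0, -1, 0, 0, 0], [0, 0, -0.6, 0, 0, 0], [0, 0, 0, 0, 0, 0], [0, 0, 0, 0, 0, 0]]]}}

```text
t: 2.18
tool_pos: [0.4605, 0.2071, 0.0136]
orientation: [0.54, 3.094, 0.001]
force: [0.2, -0.5, 0.4]
opening: 0.0929
gripper_force: 0.0
```

Run:
```python
from h import *
s=eyes.read_camera('scene');t=eyes.read_camera('top')
print(monitor.read_state()['tool_pos'])
cv2.imwrite('pics/m3.png',np.hstack([crop(s,375,180,50,50,8),crop(t,250,215,50,50,8)]))
```

```text
[0.46102511 0.20727859 0.01405659]
```

View pics/m3.png

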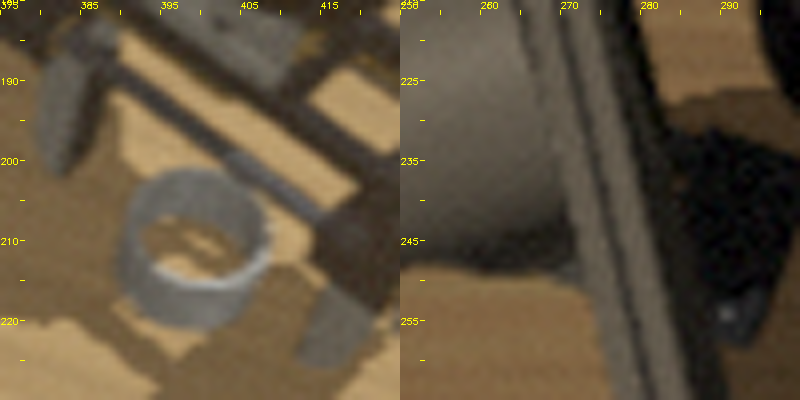

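The picture shows the ring at (399,208) centred between the finger tips at (381,201) and (416,225). I'll lower 7 mm and grip.

Request:
{"api": "arm_command", "payload": {"deltas": [[[-0.15, -0.05, -0.4, 0, 0, 0], [0, 0, -0.3, 0, 0, 0], [0, 0, 0, 0, 0, 0]]]}}

```text
t: 2.53
tool_pos: [0.4581, 0.2063, 0.0052]
orientation: [-0.54, -3.094, 0.0]
force: [0.6, -0.9, -0.2]
opening: 0.0928
gripper_force: 0.0
```

Request:
{"api": "arm_command", "payload": {"deltas": [[[0, 0, 0, 0, 0, 0], [0, 0, 0, 0, 0, 0], [0, 0, 0, 0, 0, 0], [0, 0, 0, 0, 0, 0], [0, 0, 0, 0, 0, 0], [0, 0, 0, 0, 0, 0], [0, 0, 0, 0, 0, 0], [0, 0, 0, 0, 0, 0]]], "gripper": -1, "squeeze": 20}}

```text
t: 3.2
tool_pos: [0.4585, 0.2064, 0.0057]
orientation: [0.541, 3.095, 0.0]
force: [-0.3, 0.2, -0.5]
opening: 0.0451
gripper_force: 20.0
```

Request:
{"api": "arm_command", "payload": {"deltas": [[[0, 0, 1, 0, 0, 0], [0, 0, 3, 0, 0, 0], [0, 0, 3.5, 0, 0, 0], [0, 0, 3.5, 0, 0, 0], [0, 0, 3.5, 0, 0, 0], [0, 0, 3, 0, 0, 0], [0, 0, 1.5, 0, 0, 0], [0, 0, 0, 0, 0, 0], [0, 0, 0, 0, 0, 0]]]}}

```text
t: 3.95
tool_pos: [0.459, 0.2066, 0.1968]
orientation: [0.54, 3.093, 0.002]
force: [1.0, -0.4, -1.8]
opening: 0.0453
gripper_force: 20.0
```

Request:
{"api": "arm_command", "payload": {"deltas": [[[1, -1.63, 0, 0, 0, 0], [2, -3.2, 0, 0, 0, 0], [2, -3.2, 0, 0, 0, 0], [1.7, -2.8, 0, 0, 0, 0], [1.0, -1.8, 0, 0, 0, 0], [0, 0, 0, 0, 0, 0], [0, 0, 0, 0, 0, 0], [0, 0, 0, 0, 0, 0]]]}}

```text
t: 4.62
tool_pos: [0.5342, 0.0804, 0.1938]
orientation: [-0.54, -3.091, 0.001]
force: [-0.4, 0.0, -1.0]
opening: 0.0453
gripper_force: 20.0
```

Run:
```python
from h import *
s=eyes.read_camera('scene');t=eyes.read_camera('top')
print(monitor.read_state()['tool_pos'])
cv2.imwrite('pics/scene4.png',s)
for i in range(0):pass
z=monitor.read_state()['tool_pos'][2]-.0055
for h in (.028,0): print('ring pred @TCP',proj('scene',[.536,.0802,z+h]))
cv2.imwrite('pics/m4.png',np.hstack([crop(s,325,155,40,60,10),crop(t,290,190,40,60,10)]))
```

```text
[0.53450152 0.08105353 0.19470939]
ring pred @TCP [344.93989785 166.38058072]
ring pred @TCP [344.21941039 174.45520413]
```

View pics/m4.png

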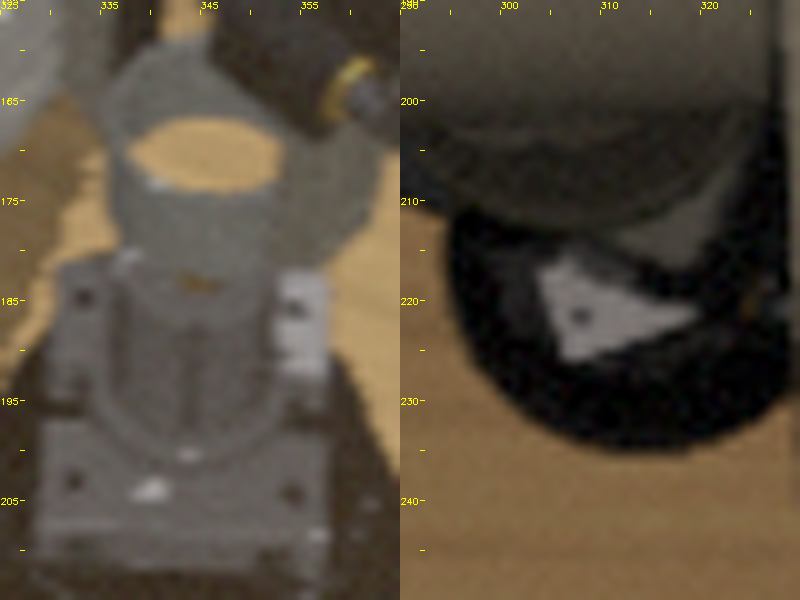

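Run:
```python
from h import *
from scipy.optimize import least_squares
a=np.linspace(0,2*np.pi,361)
def circ(x,y,z,r): return np.array([proj('scene',[x+r*np.cos(t),y+r*np.sin(t),z]) for t in a])
# mandrel rim extents (z .170)
c=lambda v,o:o+(v+.5)/10-.5
for r in (.018,.019):
    f=lambda p:(lambda C:[C[:,0].min()-c(87,328),C[:,0].max()-c(252,328),C[:,1].min()-c(40,170),C[:,1].max()-c(178,170)])(circ(p[0],p[1],.17,r))
    s=least_squares(f,[.536,.08]);print('mandrel',s.x.round(4),np.round(s.fun,2))
# ring lens
zb=.1945-.0055
def lens(p):
    T=circ(p[0],p[1],zb+.028,.02025);B=circ(p[0],p[1],zb,.02025)
    return [max(T[:,0].min(),B[:,0].min())-c(128,325),min(T[:,0].max(),B[:,0].max())-c(283,325),B[:,1].min()-c(117,155),T[:,1].max()-c(193,155)]
s=least_squares(lens,[.536,.08]);print('ring',s.x.round(4),np.round(s.fun,2))
f=cv2.imread('pics/scene0.png')
# ring on bench, top rim outer
r=.023
f=lambda p:(lambda C:[C[:,0].min()-c(60,385),C[:,0].max()-c(238,385),C[:,1].min()-c(58,195),C[:,1].max()-c(210,195)])(circ(p[0],p[1],.028,r))
s=least_squares(f,[.459,.206]);print('ring0',s.x.round(4),np.round(s.fun,2))
```

```text
Traceback (most recent call last):
  File "h.py", line 16, in proj
    K,R,t=cam(n);x=K@(R@np.asarray(X,float)+t);return x[:2]/x[2]
          ~~~^^^
  File "h.py", line 9, in cam
    m=eyes.camera_model(n);K=np.array([[m['fx'],0,m['cx']],[0,m['fy'],m['cy']],[0,0,1]]);return K,cv2.Rodrigues(m['rvec'])[0],np.array(m['tvec'])
ValueError: time passes only in moves, steps and waits
```

```bash
sed -i 's/^def cam(n):/import functools\n@functools.cache\ndef cam(n):/' h.py
cat > fit.py <<'E'
from h import *
from scipy.optimize import least_squares
a=np.linspace(0,2*np.pi,361)
def circ(x,y,z,r): return np.array([proj('scene',[x+r*np.cos(t),y+r*np.sin(t),z]) for t in a])
c=lambda v,o:o+(v+.5)/10-.5
def ext(C,e): return [C[:,0].min()-e[0],C[:,0].max()-e[1],C[:,1].min()-e[2],C[:,1].max()-e[3]]
E
python3 - <<'E'
from fit import *
for r in (.018,.019):
    s=least_squares(lambda p:ext(circ(p[0],p[1],.17,r),[c(87,328),c(252,328),c(40,170),c(178,170)]),[.536,.08]);print('mandrel',s.x.round(4),np.round(s.fun,2))
zb=.1945-.0055
def lens(p):
    T=circ(p[0],p[1],zb+.028,.02025);B=circ(p[0],p[1],zb,.02025)
    i=np.argsort(T[:,0]) 
    return [max(T[:,0].min(),B[:,0].min())-c(128,325),min(T[:,0].max(),B[:,0].max())-c(283,325),B[:,1].min()-c(117,155),T[:,1].max()-c(193,155)]
s=least_squares(lens,[.536,.08]);print('ring',s.x.round(4),np.round(s.fun,2))
s=least_squares(lambda p:ext(circ(p[0],p[1],.028,.023),[c(60,385),c(238,385),c(58,195),c(210,195)]),[.459,.206]);print('ring0',s.x.round(4),np.round(s.fun,2))
print(monitor.read_state()['tool_pos'])
E
```

```text
mandrel [0.5369 0.0824] [ 0.07 -0.07  0.33 -0.31]
mandrel [0.5369 0.0823] [-0.38  0.38 -0.05  0.04]
ring [0.5339 0.0809] [-1.35  1.39  0.34 -0.36]
ring0 [0.4585 0.2088] [-0.24  0.24 -0.08  0.07]
[0.53450152 0.08105353 0.19470939]
```

The ring measures about 3 mm short in x and 1.5 mm in y relative to the mandrel. I'll correct and descend gently, watching the force.

Request:
{"api": "arm_command", "payload": {"deltas": [[[0.28, 0.15, 0, 0, 0, 0], [0, 0, -0.6, 0, 0, 0], [0, 0, -0.5, 0, 0, 0], [0, 0, -0.4, 0, 0, 0], [0, 0, -0.3, 0, 0, 0], [0, 0, -0.3, 0, 0, 0], [0, 0, -0.2, 0, 0, 0], [0, 0, 0, 0, 0, 0]]]}}

```text
t: 5.38
tool_pos: [0.5378, 0.0815, 0.172]
orientation: [-0.54, -3.094, 0.001]
force: [-1.2, -0.6, -1.0]
opening: 0.0453
gripper_force: 20.0
```

Request:
{"api": "arm_command", "payload": {"deltas": [[[0, 0, -0.2, 0, 0, 0], [0, 0, -0.2, 0, 0, 0], [0, 0, -0.2, 0, 0, 0], [0, 0, -0.2, 0, 0, 0], [0, 0, 0, 0, 0, 0]]]}}

```text
t: 5.8
tool_pos: [0.5379, 0.0813, 0.1641]
orientation: [-0.541, -3.094, 0.001]
force: [-4.0, -3.7, -1.1]
opening: 0.045
gripper_force: 20.0
```

Request:
{"api": "arm_command", "payload": {"deltas": [[[-0.08, -0.07, 0, 0, 0, 0], [0, 0, -0.4, 0, 0, 0], [0, 0, -0.4, 0, 0, 0], [0, 0, -0.4, 0, 0, 0], [0, 0, -0.4, 0, 0, 0], [0, 0, -0.4, 0, 0, 0], [0, 0, -0.4, 0, 0, 0], [0, 0, 0, 0, 0, 0]]]}}

```text
t: 6.47
tool_pos: [0.5368, 0.0809, 0.1393]
orientation: [-0.54, -3.093, 0.001]
force: [0.7, 0.1, -1.6]
opening: 0.0457
gripper_force: 20.0
```

Request:
{"api": "arm_command", "payload": {"deltas": [[[0, 0, -0.4, 0, 0, 0], [0, 0, -0.3, 0, 0, 0], [0, 0, -0.3, 0, 0, 0], [0, 0, 0, 0, 0, 0]]]}}

```text
t: 6.8
tool_pos: [0.537, 0.0809, 0.1298]
orientation: [-0.54, -3.094, 0.0]
force: [0.2, -0.1, -1.5]
opening: 0.0454
gripper_force: 20.0
```

Request:
{"api": "arm_command", "payload": {"deltas": [[[0, 0, -0.1, 0, 0, 0], [0, 0, -0.08, 0, 0, 0], [0, 0, 0, 0, 0, 0]]]}}

```text
t: 7.05
tool_pos: [0.5374, 0.0809, 0.1288]
orientation: [-0.54, -3.095, 0.0]
force: [0.2, 0.5, -1.6]
opening: 0.0456
gripper_force: 20.0
```

Request:
{"api": "arm_command", "payload": {"deltas": [[[0, 0, 0, 0, 0, 0], [0, 0, 0, 0, 0, 0], [0, 0, 0, 0, 0, 0], [0, 0, 0, 0, 0, 0], [0, 0, 0, 0, 0, 0], [0, 0, 0, 0, 0, 0]]], "gripper": 0.5}}

```text
t: 7.55
tool_pos: [0.5375, 0.0809, 0.1289]
orientation: [0.54, 3.095, 0.0]
force: [0.0, 0.8, 0.0]
opening: 0.0694
gripper_force: 0.0
```

Request:
{"api": "arm_command", "payload": {"deltas": [[[0, 0, 1, 0, 0, 0], [0, 0, 2, 0, 0, 0], [0, 0, 3, 0, 0, 0], [0, 0, 3, 0, 0, 0], [0, 0, 3, 0, 0, 0], [0, 0, 1, 0, 0, 0], [0, 0, 0, 0, 0, 0]]]}}

```text
t: 8.13
tool_pos: [0.5394, 0.081, 0.2635]
orientation: [0.539, 3.088, 0.003]
force: [0.8, -0.5, -0.7]
opening: 0.0697
gripper_force: 0.0
```

Request:
{"api": "arm_command", "payload": {"deltas": [[[-0.3, -3.1, 0, 0, 0, 5.9], [-0.3, -3.1, 0, 0, 0, 5.9], [-0.3, -3.1, 0, 0, 0, 5.9], [-0.3, -3.1, 0, 0, 0, 5.9], [-0.3, -3.1, 0, 0, 0, 5.9], [-0.3, -3.1, 0, 0, 0, 5.9], [-0.3, -3.1, 0, 0, 0, 5.9], [-0.3, -3.1, 0, 0, 0, 0], [-0.1, -3.1, 0, 0, 0, 0], [0, -3.1, 0, 0, 0, 0], [0, 0, -2, 0, 0, 0], [0, 0, 0, 0, 0, 0]]], "gripper": -0.27}}

```text
t: 9.13
tool_pos: [0.51, -0.2297, 0.2333]
orientation: [0.58, -3.082, -0.007]
force: [-0.9, 0.3, -1.2]
opening: 0.0338
gripper_force: 0.0
```

Run:
```python
from h import *
from scipy.spatial.transform import Rotation as R
s=eyes.read_camera('scene');t=eyes.read_camera('top')
S=monitor.read_state();print(S['tool_pos'],S['opening'],S['q'].round(2));y=R.from_rotvec(S['orientation']).as_matrix()[:,1];print(np.degrees(np.arctan2(y[1],y[0])))
for z,d in((.063,'k'),): 
  for p in [(240.6,149.6),(236.8,166.6)]: print(atz('scene',p,z))
  for p in [(417.8,231.6),(410.6,212.6)]: print('top',atz('top',p,z))
cv2.imwrite('pics/m5.png',np.vstack([np.hstack([crop(s,205,105,60,60,6),crop(t,385,190,60,60,6)]),np.hstack([crop(s,315,165,60,35,6),crop(t,285,190,60,35,6)])]))
```

```text
[ 0.5111159  -0.22822752  0.23635086] 0.03393727577178357 [-0.51  0.02  1.57  0.    1.55 -2.46]
111.46394614823514
[ 0.48392424 -0.23766628  0.063     ]
[ 0.53842828 -0.21598978  0.063     ]
top [ 0.48253831 -0.2412834   0.063     ]
top [ 0.54061568 -0.22079237  0.063     ]
```

View pics/m5.png

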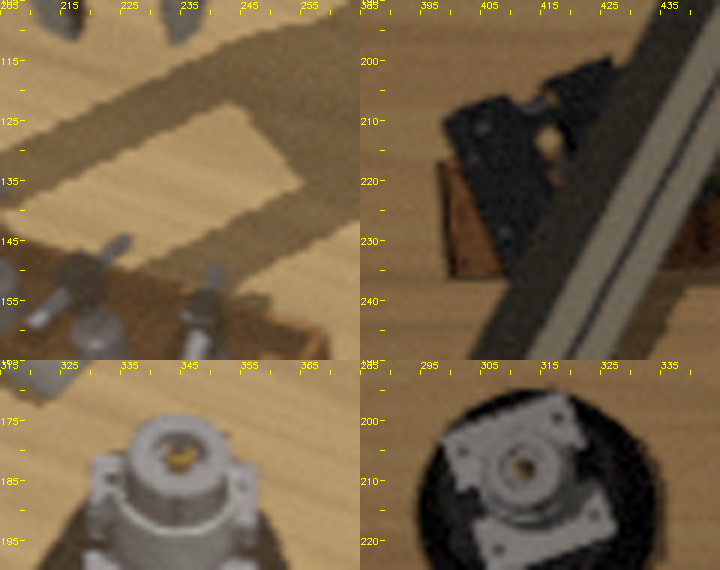

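The ring sits on the flange (scene (342,190)), and the gripper is over the rightmost key in the scene view, bar yaw matched. Descending to grip its hub.

Request:
{"api": "arm_command", "payload": {"deltas": [[[0, 0, -2, 0, 0, 0], [0, 0, -3.5, 0, 0, 0], [0, 0, -3.5, 0, 0, 0], [0, 0, -3.5, 0, 0, 0], [0, 0, -3, 0, 0, 0], [0, 0, -2, 0, 0, 0], [0.1, 0, -1.2, 0, 0, 0], [0, 0, -0.5, 0, 0, 0], [0, 0, 0, 0, 0, 0], [0, 0, 0, 0, 0, 0]]]}}

```text
t: 10.07
tool_pos: [0.5145, -0.2293, 0.0484]
orientation: [-0.586, 3.085, -0.002]
force: [-0.2, 0.7, -0.4]
opening: 0.0336
gripper_force: 0.0
```

Request:
{"api": "arm_command", "payload": {"deltas": [[[0, 0, 0, 0, 0, 0], [0, 0, 0, 0, 0, 0], [0, 0, 0, 0, 0, 0], [0, 0, 0, 0, 0, 0], [0, 0, 0, 0, 0, 0], [0, 0, 0, 0, 0, 0]]], "gripper": -1, "squeeze": 35}}

```text
t: 10.57
tool_pos: [0.5142, -0.2296, 0.0478]
orientation: [-0.585, 3.085, -0.002]
force: [-0.8, 1.0, 4.8]
opening: 0.014
gripper_force: 35.0
```

Request:
{"api": "arm_command", "payload": {"deltas": [[[0, 0, 1, 0, 0, 0], [0, 0, 3, 0, 0, 0], [0, 0, 3.5, 0, 0, 0], [0, 0, 3.5, 0, 0, 0], [0, 0, 3.5, 0, 0, 0], [0, 0, 3, 0, 0, 0], [0, 0, 1.5, 0, 0, 0], [0, 0, 0.5, 0, 0, 0], [0, 0, 0, 0, 0, 0]]]}}

```text
t: 11.32
tool_pos: [0.5139, -0.2294, 0.2435]
orientation: [-0.585, 3.085, -0.002]
force: [-0.4, -0.3, -1.9]
opening: 0.0135
gripper_force: 35.0
```

Request:
{"api": "arm_command", "payload": {"deltas": [[[0, 2, 0, 0, 0, 0], [0.3, 3, 0, 0, 0, 0], [0.3, 3.2, 0, 0, 0, 0], [0.3, 3.2, 0, 0, 0, 0], [0.3, 3.2, 0, 0, 0, 0], [0.3, 3.2, 0, 0, 0, 0], [0.3, 3.2, 0, 0, 0, 0], [0.3, 3.2, 0, 0, 0, 0], [0.3, 3, 0, 0, 0, 0], [0, 2.5, 0, 0, 0, 0], [0, 1.4, 0, 0, 0, 0], [0, 0, 0, 0, 0, 0]]]}}

```text
t: 12.32
tool_pos: [0.5358, 0.0848, 0.239]
orientation: [0.59, -3.081, -0.003]
force: [0.1, 0.2, -1.9]
opening: 0.0136
gripper_force: 35.0
```

Run:
```python
from h import *
s=eyes.read_camera('scene')
print(monitor.read_state())
cv2.imwrite('pics/m6.png',crop(s,318,135,50,60,10))
```

```text
{'t': 12.3667, 'q': array([ 5.92444872e-02, -2.90559723e-02,  1.61573812e+00,  2.52296039e-05,
        1.55919295e+00, -1.88918121e+00]), 'dq': array([-0.04064052, -0.00742954, -0.00316523, -0.01339116,  0.00331769,
       -0.01927456]), 'joint_torque': array([  1.63426403, -48.86855364, -50.51993251,   0.33191856,
         0.07727257,   0.40548393]), 'tool_pos': array([0.53603264, 0.08309371, 0.2392076 ]), 'orientation': array([ 5.88863543e-01, -3.08159049e+00, -9.07230785e-04]), 'force': array([-0.0036618 , -0.29139941, -1.69634422]), 'wrist_torque': array([0.02674362, 0.0293102 , 0.02478391]), 'gripper_force': 34.998902678489685, 'opening': 0.013628085541437842}
```

View pics/m6.png

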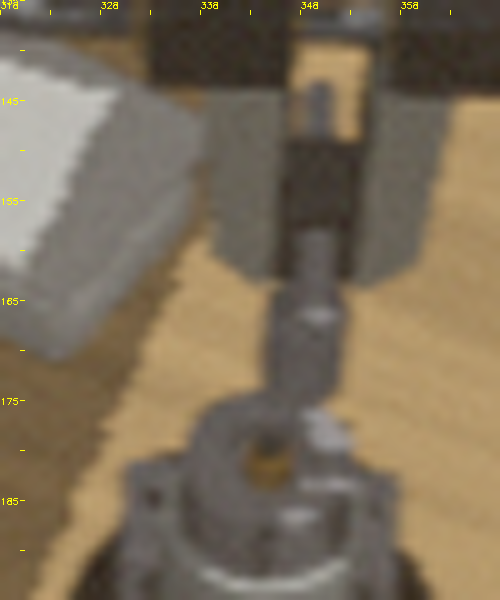

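Run:
```python
from fit import *
S=monitor.read_state();print(S['tool_pos'])
z=.2392-.0428
for L,Rr,b in((265,343,408),(265,345,404)):
    f=lambda p:(lambda C:[(C[:,0].min()+C[:,0].max())/2-(c(L,318)+c(Rr,318))/2,C[:,1].max()-c(b,135)])(circ(p[0],p[1],z,.00925))
    s=least_squares(f,[.537,.083]);print(s.x.round(4)); C=circ(*s.x,z,.00925);print(C.min(0),C.max(0),c(L,318),c(Rr,318))
```

```text
[0.53603264 0.08309371 0.2392076 ]
[0.5315 0.0866]
[343.64365073 168.52799518] [352.25634927 175.35      ] 344.05 351.85
[0.5305 0.0864]
[343.74677855 168.13799988] [352.35322145 174.95      ] 344.05 352.05
```

Run:
```python
from h import *
d=np.array([np.cos(np.radians(21.46)),np.sin(np.radians(21.46))])
zm=.2392-.0428
for u,v,z,o in((319,80,.062,-.032),(318,228,.062,.032),(318,228,.058,.032)):
    X=atz('scene',(318+u/10-.45,135+v/10-.45),zm+z);print(X.round(4),'centre',(X[:2]-o*d).round(4))
for k in (.031,-.033):
  for z in (.062,.054): print(k,z,proj('scene',[*(np.array([.536,.0855])-[.0023,.0009]+k*d),zm+z]))
for z in(.044,.068,.026,0): print(z,proj('scene',[.5337,.0846,zm+z]))
print(monitor.read_state()['tool_pos'])
```

```text
[0.5056 0.0751 0.2584] centre [0.5354 0.0868]
[0.5423 0.0899 0.2584] centre [0.5125 0.0782]
[0.5391 0.0888 0.2544] centre [0.5093 0.0771]
0.031 0.062 [348.30167529 165.56339508]
0.031 0.054 [348.04816473 168.08371479]
-0.033 0.062 [348.77296472 141.29839545]
-0.033 0.054 [348.52700672 143.90633898]
0.044 [347.97929414 159.24005692]
0.068 [348.725646   151.57317367]
0.026 [347.44381191 164.74078649]
0 [346.70456817 172.33465168]
[0.53603264 0.08309371 0.2392076 ]
```

Request:
{"api": "arm_command", "payload": {"deltas": [[[0.29, -0.15, -0.3, 0, 0, 0], [0, 0, -0.6, 0, 0, 0], [0, 0, -0.6, 0, 0, 0], [0, 0, -0.4, 0, 0, 0], [0, 0, -0.2, 0, 0, 0], [0, 0, 0, 0, 0, 0], [0, 0, 0, 0, 0, 0]]]}}

```text
t: 12.95
tool_pos: [0.5403, 0.0801, 0.2207]
orientation: [0.585, -3.086, -0.0]
force: [-0.2, -0.0, -0.4]
opening: 0.0133
gripper_force: 35.0
```

Request:
{"api": "arm_command", "payload": {"deltas": [[[0, 0, -0.1, 0, 0, 0], [0, 0, -0.1, 0, 0, 0], [0, 0, -0.1, 0, 0, 0], [0, 0, 0, 0, 0, 0], [0, 0, 0, 0, 0, 0]]]}}

```text
t: 13.37
tool_pos: [0.5403, 0.0805, 0.2178]
orientation: [0.586, -3.086, 0.0]
force: [-0.9, -0.3, -2.0]
opening: 0.0139
gripper_force: 35.0
```

Request:
{"api": "arm_command", "payload": {"deltas": [[[-0.13, 0.12, 0, 0, 0, 0], [0, 0, -0.1, 0, 0, 0], [0, 0, -0.1, 0, 0, 0], [0, 0, -0.1, 0, 0, 0], [0, 0, -0.1, 0, 0, 0], [0, 0, 0, 0, 0, 0]]]}}

```text
t: 13.87
tool_pos: [0.5389, 0.0816, 0.2135]
orientation: [0.586, -3.086, -0.0]
force: [1.0, -0.7, -2.1]
opening: 0.0136
gripper_force: 35.0
```

Request:
{"api": "arm_command", "payload": {"deltas": [[[0, 0, -0.1, 0, 0, 0], [0, 0, -0.1, 0, 0, 0], [0, 0, 0, 0, 0, 0]]]}}

```text
t: 14.12
tool_pos: [0.539, 0.0814, 0.2118]
orientation: [0.585, -3.086, 0.001]
force: [-0.6, -0.8, -0.0]
opening: 0.0139
gripper_force: 35.0
```

Request:
{"api": "arm_command", "payload": {"deltas": [[[0, 0, -0.1, 0, 0, 0], [0, 0, 0, 0, 0, 0], [0, 0, 0, 0, 0, 0]]]}}

```text
t: 14.37
tool_pos: [0.5391, 0.0813, 0.211]
orientation: [-0.585, 3.086, -0.001]
force: [-0.5, -3.0, 2.2]
opening: 0.0138
gripper_force: 35.0
```

Request:
{"api": "arm_command", "payload": {"deltas": [[[0, -0.07, 0, 0, 0, 0], [0, 0, 0, 0, 0, 0], [0, 0, 0, 0, 0, 0]]]}}

```text
t: 14.62
tool_pos: [0.539, 0.0809, 0.2108]
orientation: [-0.586, 3.087, 0.0]
force: [-0.9, -0.9, 0.9]
opening: 0.0139
gripper_force: 35.0
```

Request:
{"api": "arm_command", "payload": {"deltas": [[[0, 0, 0, 0, 0, 5], [0, 0, 0, 0, 0, 5], [0, 0, 0, 0, 0, 0]]]}}

```text
t: 14.87
tool_pos: [0.5388, 0.081, 0.2104]
orientation: [0.859, -3.021, -0.0]
force: [-0.5, -0.9, -1.7]
opening: 0.0135
gripper_force: 35.0
```

Request:
{"api": "arm_command", "payload": {"deltas": [[[0, 0, 0, 0, 0, 5], [0, 0, 0, 0, 0, 5], [0, 0, 0, 0, 0, 0]]]}}

```text
t: 15.12
tool_pos: [0.5389, 0.081, 0.2104]
orientation: [1.115, -2.937, -0.001]
force: [-1.8, -0.1, -1.6]
opening: 0.0135
gripper_force: 35.0
```

Request:
{"api": "arm_command", "payload": {"deltas": [[[0, 0, -0.1, 0, 0, 0], [0, 0, -0.1, 0, 0, 0], [0, 0, -0.1, 0, 0, 0], [0, 0, 0, 0, 0, 0]]]}}

```text
t: 15.45
tool_pos: [0.5389, 0.0809, 0.2075]
orientation: [1.11, -2.938, -0.0]
force: [-1.3, 0.3, -1.7]
opening: 0.0137
gripper_force: 35.0
```

Run:
```python
from h import *
S=monitor.read_state();print(S['tool_pos'],S['force'],S['wrist_torque'])
```

```text
[0.53887141 0.08087169 0.20746642] [-1.25827407  0.29218683 -1.73055752] [-0.0763477   0.23613966  0.01164727]
```

Request:
{"api": "arm_command", "payload": {"deltas": [[[0, 0, -0.1, 0, 0, 0], [0, 0, -0.1, 0, 0, 0], [0, 0, -0.1, 0, 0, 0], [0, 0, 0, 0, 0, 0], [0, 0, 0, 0, 0, 0]]]}}

```text
t: 15.87
tool_pos: [0.539, 0.0808, 0.2049]
orientation: [1.112, -2.938, 0.0]
force: [-2.5, -1.1, 0.5]
opening: 0.0135
gripper_force: 35.0
```

Request:
{"api": "arm_command", "payload": {"deltas": [[[0, 0, -0.1, 0, 0, 0], [0, 0, 0, 0, 0, 0], [0, 0, 0, 0, 0, 0], [0, 0, 0, 0, 0, 0]]]}}

```text
t: 16.2
tool_pos: [0.5391, 0.0809, 0.2048]
orientation: [-1.112, 2.937, -0.0]
force: [-4.1, -2.6, 6.1]
opening: 0.0137
gripper_force: 35.0
```

Run:
```python
from h import *
s=eyes.read_camera('scene');t=eyes.read_camera('top')
S=monitor.read_state();print(S['tool_pos'],S['orientation'],S['force'],S['wrist_torque'],S['gripper_force'])
cv2.imwrite('pics/m7.png',np.vstack([np.hstack([crop(s,318,140,50,60,8),crop(s,180,130,90,60,4)[:480].copy() if 0 else cv2.copyMakeBorder(crop(s,180,130,90,60,4),0,240,0,0,0)])]))
```

```text
[0.53912323 0.08089652 0.20481642] [-1.11237547e+00  2.93747514e+00 -3.41089509e-04] [-4.96026653 -1.62902958  5.79368669] [-0.23583278  1.15470839  0.01744158] 35.000640749931335
```

View pics/m7.png

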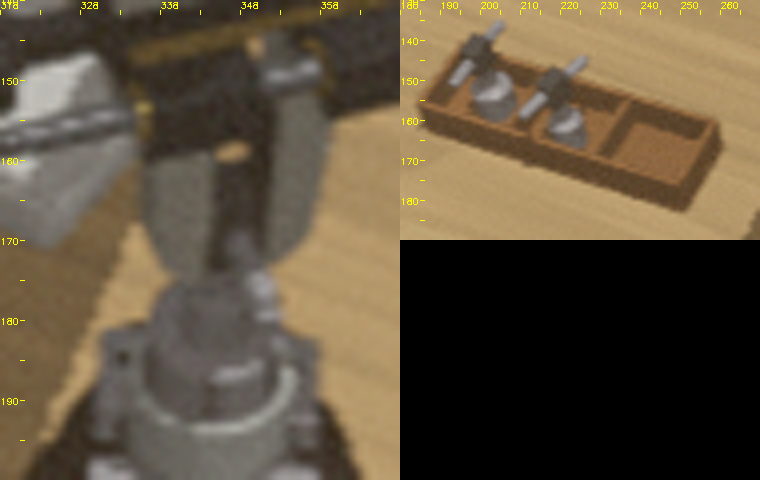

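The key stopped at TCP z 0.2048, so its mouth is at 0.162, the recess floor. The other two keys stand in the tray at (197,150) and (219,158). I'll relieve the side load, then hand in.

Request:
{"api": "arm_command", "payload": {"deltas": [[[-0.05, -0.02, 0, 0, 0, 0], [0, 0, 0, 0, 0, 0], [0, 0, 0, 0, 0, 0], [0, 0, 0, 0, 0, 0]]]}}

```text
t: 16.63
tool_pos: [0.539, 0.0808, 0.2048]
orientation: [-1.112, 2.937, -0.0]
force: [-3.3, -0.5, 5.7]
opening: 0.0138
gripper_force: 35.0
```

Run:
```python
from plant import monitor, ticket
S=monitor.read_state();print(S['tool_pos'],S['force'],S['orientation'],S['gripper_force'])
if S['tool_pos'][2]<.2058 and S['gripper_force']>20: print(ticket.close_job())
```

```text
[0.53898799 0.08084019 0.20482607] [-3.25111251 -0.53313226  5.70492422] [-1.11226604e+00  2.93657159e+00 -4.59298791e-04] 35.000388622283936
the job is handed in; nothing more can be done
None
```

The job is handed in at about 17 s, though no verdict came back: the ring was released on the flange, the first key tried went fully home on the nut and is held at 35 N, and the other two keys were never moved from the tray.

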